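# Point out a sample and its well, then log the transfer

### The arm

A 7-joint arm with a two-finger parallel gripper is mounted at the origin on the work surface. World frame = base frame: x ahead of the robot, y to its left, z up, the work surface at z = 0. Lengths are in m, angles in rad, forces in N, time in s.
With the tool pointing down it reaches from about 0.4 to 0.925 m from the base axis. Payload 5.6 kg.
Tool frame: the origin (TCP) lies between the finger pads, 19 mm behind the fingertips; this is the grasp point; z points along the fingers, y is the line along which they close (so a half turn about z gives the same grasp; the last joint's range is limited). The gripper opens to 85 mm and grips with 20 to 120 N. Pads are 22 mm wide; open, the fingers measure 114 mm over their backs; the gripper's body (76 mm by 85 mm) begins 54 mm behind the grasp point. The pads swing forward as they close: fully open they stand 13 mm farther back than shut.
Start: joints at [-1.257, 0.468, -0.012, 1.603, 0.006, 1.071, -0.056], TCP at [0.227, 0.609, 0.25] pointing down, gripper open.
Joint ranges: [-2.53, 2.53], [-0.31, 2.02], [-1.57, 1.55], [0.28, 2.44], [-1.29, 4.43], [0.15, 1.84], [-2.92, 2.92]. Speed limits (rad/s): [2.57, 2.57, 3.14, 3.14, 3.14, 3.14, 3.14].

### API

Orientations are given as a unit quaternion [x, y, z, w].
In Python, from station import robot gives the robot as it stands.
- The arm moves only by the tool drive_tool, never from a script. Its argument "motion" is a list of rows, each a list of 2 entries, a list of its own where there are three numbers: the shift along the tool's x, y, z in mm, then the turn, a rotation vector about the tool's x, y, z in rad. In form: [[[dx, dy, dz], [rx, ry, rz]], ...]. A call has 1 to 10 rows; each row shifts and turns the commanded pose from where the row before left it, along the tool's axes as they then stand; what a row does not reach is not made up. A row lasts 1/12 s, in which the tool goes at most 41.7 mm and 7.16 degrees, less where a joint would pass 70% of its speed; a pose out of reach is approached as far as the arm can. A call with a gripper value outside its range is refused whole. "claw" is the opening, from 0 (shut) to 1 (fully open), set as the call begins (left out, the last holds). The fingers move at their own pace and stop on an object; the grip force is fixed at half the most. Time passes only in rows, so rows that do not move let the fingers close. It gives the time, the measured TCP pose, the force, the opening and the grip force at its end, in the units of the state.
- robot.sense(): the state, without advancing time (a new reading comes with each control period).
- robot.snapshot(name): name is "scene" or "top" or "wrist"; returns a dict with "img" (400x640x3 uint8, blue, green, red), "range_z" (400x640 float32, m along the optical axis (not along the pixel's ray), 0 where there is no reading), "fx", "fy", "cx", "cy" (pixels), "distortion" ([k1, k2, p1, p2, k3] as OpenCV has them; the pictures are not rectified), "camera_from_world" (4x4, takes a point from world to camera coordinates); the wrist camera has in their place "tool_from_camera" (4x4, takes a point from camera to tool coordinates, whose origin is the TCP and whose axes are the flange's). Camera axes: x right, y up, looking along -z (the intrinsics and any distortion apply to the point x, -y, -z); pixel columns grow to the right and rows downward; lengths in m; the calibration is good to about 2 mm. A picture is of the moment at which its call begins: read the wrist's pose just before it.
- robot.sign_off(): hands the job in; it is judged then, once.
The state is a dict: "time_s": time; "joint_positions": joint angles; "qd": joint speeds; "tau": joint torques, N m; "tcp_pos": TCP position; "eef_rot": TCP orientation; "wrist_force": force on the tool from outside, world axes, zero at the start; "torque": the same for the moment, N m; "opening": opening from 0.0 (shut) to 1.0 (fully open); "gripper_force": force on a finger pad.
Only numpy, scipy, OpenCV 4.12 (cv2) and the standard library are available. Lean on these libraries where they do the work, as an engineer would, in place of code of your own. Each camera call takes 0.05 s, during which the arm holds its last target. There are 200 camera calls.

### The job

With the fingers pointing straight down, show a colleague which sample goes where: point at the red-capped vial, centred with the fingertips 1 to 4 cm above the cap, and hold there two seconds, then point in the same way at the well with the red disc, 1 to 4 cm above the plate, for two seconds. Then press the green button all the way down to log it, and let it come back up. Touch or move nothing else, do not press the blue button, and rise well clear before crossing between places so that the fingertips never come down close over another vial or disc.

Things in the scene. Friction and masses are not known exactly. Their poses are not given: they have to be found in the camera images.
- vial_red: Loose amber glass sample vial with a red screw cap, upright in one of the rack's four holes: 28 mm across, 72 mm tall, the upper 16 mm being the cap (27 mm across); it stands 8 mm above the table, so its top is 80 mm up. Origin at the centre of its underside, z up.
- vial_red_cap (a point): Centre of the top face of the red cap, 80 mm above the table; z up.
- vial_blue: Loose amber glass sample vial with a blue screw cap, upright in one of the rack's four holes: 28 mm across, 72 mm tall, the upper 16 mm being the cap (27 mm across); it stands 8 mm above the table, so its top is 80 mm up. Origin at the centre of its underside, z up.
- vial_blue_cap (a point): Centre of the top face of the blue cap, 80 mm above the table; z up.
- vial_yellow: Loose amber glass sample vial with a yellow screw cap, upright in one of the rack's four holes: 28 mm across, 72 mm tall, the upper 16 mm being the cap (27 mm across); it stands 8 mm above the table, so its top is 80 mm up. Origin at the centre of its underside, z up.
- vial_yellow_cap (a point): Centre of the top face of the yellow cap, 80 mm above the table; z up.
- vial_white: Loose amber glass sample vial with a white screw cap, upright in one of the rack's four holes: 28 mm across, 72 mm tall, the upper 16 mm being the cap (27 mm across); it stands 8 mm above the table, so its top is 80 mm up. Origin at the centre of its underside, z up.
- vial_white_cap (a point): Centre of the top face of the white cap, 80 mm above the table; z up.
- rack: Fixed grey vial rack, a block 50 x 178 mm and 36 mm high. Origin at the centre of its underside; its long side runs along its own y; holes on its centre line at y = -63, -21, 21 and 63 mm, a vial in each, in any order.
- plate: Loose white six-well plate, 127 (x) x 85 (y) x 20 mm, lying on the table; origin at the centre of its underside, z up. Round wells 34 mm across and 10 mm deep, centres 39 mm apart, three along its x and two along its y. Three wells hold a coloured disc, the others are empty.
- disc_red: Loose red marker disc, 29 mm across and 6 mm thick, lying on the floor of one well. Origin at the centre of its underside, 10 mm above the table.
- well_red (a point): Centre of the red disc, at the height of the plate's top face (20 mm above the table); z up.
- disc_blue: Loose blue marker disc, 29 mm across and 6 mm thick, lying on the floor of one well. Origin at the centre of its underside, 10 mm above the table.
- well_blue (a point): Centre of the blue disc, at the height of the plate's top face (20 mm above the table); z up.
- disc_yellow: Loose yellow marker disc, 29 mm across and 6 mm thick, lying on the floor of one well. Origin at the centre of its underside, 10 mm above the table.
- well_yellow (a point): Centre of the yellow disc, at the height of the plate's top face (20 mm above the table); z up.
- log_top (a point): Centre of the top face of the green push button (the log button), 34 mm across, 22 mm above the table when up, in its own fixed round grey housing (50 mm across, 12 mm high); it is pressed straight down and this point moves with the button.
- log (a joint): Travel of the green button: 0 released, 0.006 m fully down; a spring, preloaded to 1.5 N and 5 N when fully down, brings it back up.
- cancel_top (a point): Centre of the top face of the blue push button (the cancel button), 34 mm across, 22 mm above the table when up, in its own fixed round grey housing (50 mm across, 12 mm high); it is pressed straight down and this point moves with the button.
- cancel (a joint): Travel of the blue button: 0 released, 0.006 m fully down; a spring, preloaded to 1.5 N and 5 N when fully down, brings it back up.
- jar: Loose white jar with a blue cap, a bystander, about 60 mm across, 85 mm tall; origin at the centre of its underside, z up.
- beaker: Loose clear beaker, a bystander, 66 mm across at the rim, 85 mm tall; origin at the centre of its underside, z up.
- dishes: Loose stack of three culture dishes, a bystander, 90 mm across, 41 mm tall; origin at the centre of its underside.

How it is judged:
By the outcome, as a careful person would: the job done as asked, in the order asked, and still so for the second after the job is handed in, with the robot touching nothing.
It also fails if it takes over 51 s, if anything falls off the work surface, if the arm or the gripper's body presses on something with over 40 N, if the wrist force passes 120 N, or if a joint passes its speed limit or range.

## Working session

There is one attempt and no reset: what is moved stays moved. The work goes in short steps, Python scripts to look and compute and a tool call to move; the robot and the scene stay as the last step left them, time stands still between calls to the robot, and variables do not carry over. Pictures are saved under pics/ and viewed, at most 10 in all, crops included, and the job is handed in when it is done.

Besides the shell and the picture viewer there is one more tool, called as name(argument=value, ...), one argument or row to a line, values as JSON. drive_tool: Moves the arm, as the interface text tells. Its arguments: {"type":"object","properties":{"motion":{"type":"array","items":{"type":"array"}},"claw":{"type":"number"}},"required":["motion"]}

```bash
mkdir -p pics; python3 - <<'E'
from station import robot
import cv2,pickle
s=robot.sense();print(s)
for n in("scene","top"):
    d=robot.snapshot(n);pickle.dump(d,open(n+".pkl","wb"));cv2.imwrite(f"pics/{n}.png",d["img"])
    print(n,d["fx"],d["cx"],d["distortion"],d["camera_from_world"])
E
```

```text
{'time_s': 0.0, 'joint_positions': array([-1.25699283,  0.46840942, -0.01161067,  1.60364403,  0.00597213,
        1.07143168, -0.05629779]), 'qd': array([-0.00087098,  0.00113339, -0.00055626,  0.00096954,  0.00119466,
       -0.00171939, -0.00139285]), 'tau': array([ 2.38495677e-04, -5.32374144e+01,  2.17352388e-02, -2.51312363e+01,
        1.13930792e-02,  7.63390562e-03, -1.49858170e-05]), 'tcp_pos': array([0.22689352, 0.60853   , 0.24900895]), 'eef_rot': array([ 1.77490307e-01,  9.84122110e-01, -9.21715986e-04, -1.15266316e-04]), 'wrist_force': array([-0.59908806, -0.06829053,  0.16119623]), 'torque': array([ 0.00513879, -0.01026486, -0.06695247]), 'gripper_force': 0.0, 'opening': 1.007687784053454}
scene 501.3786559645134 323.36825144257807 [-0.04553792  0.          0.          0.          0.        ] [[ 0.48760863  0.87303807  0.00650792 -0.28924346]
 [-0.59174471  0.32500173  0.73770731  0.23717232]
 [ 0.64193148 -0.36356348  0.6750893  -1.56578608]
 [ 0.          0.          0.          1.        ]]
top 419.13347057430946 313.31193734739026 [-0.1062712  0.         0.         0.         0.       ] [[ 0.03044686 -0.9995318  -0.00302841  0.04556389]
 [ 0.97239749  0.02891882  0.23153148 -0.56164915]
 [-0.2313355  -0.00999423  0.9728227  -1.02232363]
 [ 0.          0.          0.          1.        ]]
```

View pics/top.png

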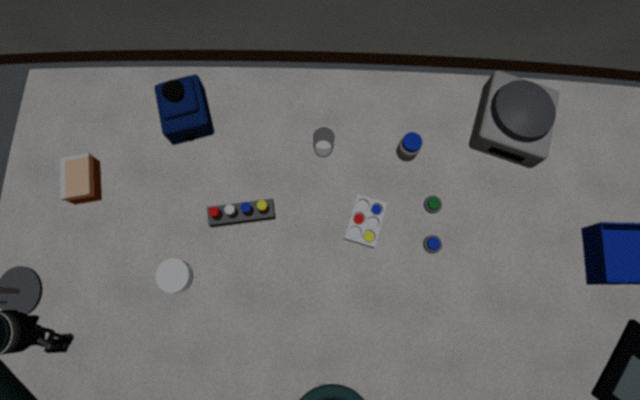

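View pics/scene.png

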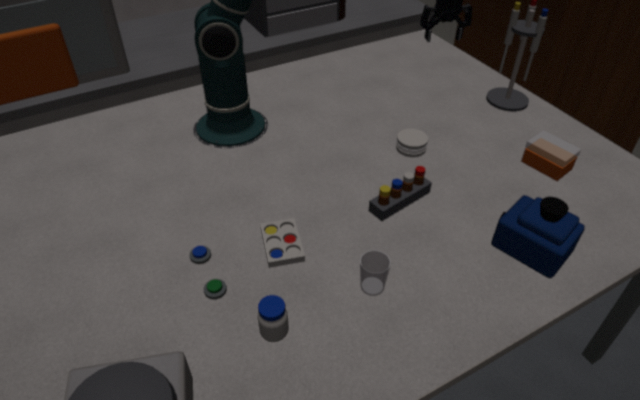

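The top view shows the rack caps red/white/blue/yellow from (214,212) to (262,205), the red disc at (359,218), the green button at (433,204) and the blue one at (433,243). The scene view agrees: red cap (420,171), red disc (290,238), green button (215,287).

```bash
cat > h.py <<'E'
import cv2,numpy as np
def blob(img,col,roi):
    hsv=cv2.cvtColor(img,cv2.COLOR_BGR2HSV);h,s,v=cv2.split(hsv)
    hm={'red':(h<8)|(h>172),'green':(h>45)&(h<85),'yellow':(h>20)&(h<35),'blue':(h>105)&(h<130)}[col]
    m=(hm&(s>120)&(v>60)).astype(np.uint8);k=np.zeros_like(m);x,y,r=roi;k[max(y-r,0):y+r,max(x-r,0):x+r]=1
    n,l,st,c=cv2.connectedComponentsWithStats(m&k)
    if n<2:return None
    i=1+np.argmax(st[1:,4]);return c[i],st[i]
def cast(d,uv,z,T=None):
    K=np.array([[d["fx"],0,d["cx"]],[0,d["fy"],d["cy"]],[0,0,1]])
    p=cv2.undistortPoints(np.array([[uv]],float),K,np.array(d["distortion"]))[0,0]
    W=np.linalg.inv(d["camera_from_world"]) if T is None else T
    r=W[:3,:3]@[p[0],-p[1],-1];o=W[:3,3];return o+r*(z-o[2])/r[2]
E
python3 - <<'E'
import pickle;from h import *
P={'redcap':('red',.08,(214,212),(420,171)),'reddisc':('red',.016,(359,218),(290,238)),'green':('green',.022,(433,204),(215,287)),'bluebtn':('blue',.022,(433,243),(200,253)),'yelcap':('yellow',.08,(262,205),(385,189)),'bluedisc':('blue',.016,(377,209),(276,253)),'yeldisc':('yellow',.016,(369,236),(271,230))}
for k,(c,z,a,b) in P.items():
  for n,q in(('top',a),('scene',b)):
    d=pickle.load(open(n+'.pkl','rb'));r=blob(d['img'],c,(*q,9))
    if r: 
        u=r[0];w=cast(d,u,z);rz=d['range_z'][int(u[1]),int(u[0])]; pz=-(d['camera_from_world']@[*w,1])[2]
        print(k,n,u.round(1),r[1],w.round(4),'range',rz,'expected',pz.round(3))
E
```

```text
redcap top [213.2 211.3] [208 207  11  10  88] [0.5304 0.319  0.08  ] range 1.0738721 expected 1.07
redcap scene [420.  168.9] [416 166   9   7  51] [0.5344 0.316  0.08  ] range 1.2871741 expected 1.284
reddisc top [358.5 218.2] [354 214  10  10  75] [ 0.5368 -0.0601  0.016 ] range 1.1305654 expected 1.13
reddisc scene [289.5 238.3] [284 235  12   8  77] [ 0.5366 -0.0607  0.016 ] range 1.1917411 expected 1.188
green top [433.6 203.1] [429 198  11  11  92] [ 0.5835 -0.265   0.022 ] range 1.1322304 expected 1.133
green scene [213.8 284.5] [208 280  13  10 100] [ 0.5856 -0.2668  0.022 ] range 1.0791161 expected 1.078
bluebtn top [433.2 243.3] [427 237  13  13 125] [ 0.4728 -0.2601  0.022 ] range 1.10934 expected 1.108
bluebtn scene [199.1 250.7] [193 246  14  10 110] [ 0.4767 -0.2625  0.022 ] range 1.1509827 expected 1.149
yelcap top [261.7 205.3] [257 200  11  11  91] [0.55   0.1946 0.08  ] range 1.0713098 expected 1.074
yelcap scene [384.8 189.1] [380 186  11   7  64] [0.5564 0.1919 0.08  ] range 1.225558 expected 1.224
bluedisc top [376. 209.] [372 205   9   9  69] [ 0.5636 -0.1077  0.016 ] range 1.1357428 expected 1.136
bluedisc scene [276.1 253.2] [271 249  11   9  77] [ 0.5638 -0.1084  0.016 ] range 1.158211 expected 1.154
yeldisc top [368.5 236.1] [364 232  10   9  69] [ 0.4885 -0.0872  0.016 ] range 1.1168772 expected 1.119
yeldisc scene [270.4 229.5] [265 226  12   8  71] [ 0.4883 -0.0879  0.016 ] range 1.2160748 expected 1.21
```

drive_tool(
  motion=[
    [[-15,-6,0],[0,0,0]],
    [[-30,-13,0],[0,0,0]],
    [[-36,-15,0],[0,0,0]],
    [[-36,-15,0],[0,0,0]],
    [[-36,-15,0],[0,0,0]],
    [[-36,-15,0],[0,0,0]],
    [[-36,-15,0],[0,0,0]],
    [[-36,-15,0],[0,0,0]],
    [[-30,-13,0],[0,0,0]],
    [[-15,-6,0],[0,0,0]],
  ],
  claw=0,
)

```text
time_s: 0.93
tcp_pos: [0.4735, 0.3759, 0.25]
eef_rot: [0.181, 0.983, -0.001, 0.001]
wrist_force: [0.5, 0.7, 0.0]
opening: -0.006
gripper_force: 0.0
```

drive_tool(
  motion=[
    [[-20,-9,0],[0,0,0]],
    [[-20,-9,0],[0,0,0]],
    [[-20,-9,0],[0,0,0]],
    [[-10,-5,0],[0,0,0]],
    [[0,0,0],[0,0,0]],
    [[0,0,0],[0,0,0]],
  ],
)

```text
time_s: 1.43
tcp_pos: [0.5233, 0.3273, 0.2498]
eef_rot: [0.178, 0.984, -0.0, -0.0]
wrist_force: [-0.5, -0.0, -1.0]
opening: 0.001
gripper_force: 0.0
```

```bash
cat >> h.py <<'E'
from scipy.spatial.transform import Rotation as R
def wrist(robot,name,col,z,near,rad=60):
    s=robot.sense();d=robot.snapshot("wrist");T=np.eye(4);T[:3,:3]=R.from_quat(s['eef_rot']).as_matrix();T[:3,3]=s['tcp_pos']
    T=T@np.array(d["tool_from_camera"]);cv2.imwrite(f"pics/{name}.png",d["img"])
    q=np.linalg.inv(T)@[*near,z,1];K=np.array([[d["fx"],0,d["cx"]],[0,d["fy"],d["cy"]],[0,0,1]])
    px=cv2.projectPoints(np.array([[q[0],-q[1],-q[2]]]),np.zeros(3),np.zeros(3),K,np.array(d["distortion"]))[0].ravel()
    b=blob(d["img"],col,(int(px[0]),int(px[1]),rad));print('expect px',px.round())
    if b is None:return
    w=cast(d,b[0],z,T);print('px',b[0].round(1),b[1],'world',w.round(4))
    print('range',d['range_z'][int(b[0][1]),int(b[0][0])],'expected',-(np.linalg.inv(T)@[*w,1])[2])
    t=R.from_quat(s['eef_rot']).inv().apply(w-s['tcp_pos'])*1000
    print('tcp',s['tcp_pos'].round(4),'tool shift mm',t.round(1),'(tips touch at dz-19)')
E
python3 -c "
from h import *;from station import robot
wrist(robot,'w1','red',.08,(.532,.318))"
```

```text
expect px [319. 193.]
px [322.3 187.5] [308 173  29  30 696] world [0.5285 0.3226 0.08  ]
range 0.30650848 expected 0.30765210883391947
tcp [0.5233 0.3273 0.2498] tool shift mm [ -6.6  -2.6 169.8] (tips touch at dz-19)
```

View pics/w1.png

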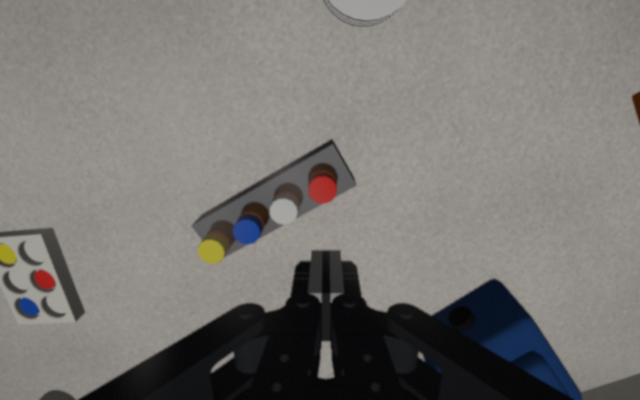

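The wrist view shows the whole red cap at (322,187), the end vial next to white. All three views agree within about 6 mm. I'll centre and descend part of the way, then look again.

drive_tool(
  motion=[
    [[-4,-2,0],[0,0,0]],
    [[-4,-2,0],[0,0,0]],
    [[0,0,10],[0,0,0]],
    [[0,0,20],[0,0,0]],
    [[0,0,25],[0,0,0]],
    [[0,0,20],[0,0,0]],
    [[0,0,10],[0,0,0]],
    [[0,0,0],[0,0,0]],
    [[0,0,0],[0,0,0]],
  ],
)

```text
time_s: 2.23
tcp_pos: [0.5295, 0.3214, 0.1647]
eef_rot: [0.177, 0.984, -0.0, -0.0]
wrist_force: [-0.3, 0.1, 0.0]
opening: -0.003
gripper_force: 0.0
```

```bash
python3 -c "
from h import *;from station import robot
wrist(robot,'w2','red',.08,(.53,.32))"
```

```text
expect px [323. 217.]
px [326.1 213.6] [ 307  192   39   43 1293] world [0.5284 0.3225 0.08  ]
range 0.22393984 expected 0.22452334205414753
tcp [0.5295 0.3214 0.1647] tool shift mm [ 1.4  0.8 84.7] (tips touch at dz-19)
```

drive_tool(
  motion=[
    [[0,0,10],[0,0,0]],
    [[0,0,15],[0,0,0]],
    [[0,0,10],[0,0,0]],
    [[0,0,5],[0,0,0]],
    [[0,0,0],[0,0,0]],
    [[0,0,0],[0,0,0]],
    [[0,0,0],[0,0,0]],
    [[0,0,0],[0,0,0]],
    [[0,0,0],[0,0,0]],
    [[0,0,0],[0,0,0]],
  ],
)

```text
time_s: 3.12
tcp_pos: [0.5298, 0.3214, 0.1255]
eef_rot: [0.178, 0.984, 0.0, 0.0]
wrist_force: [-1.4, 0.2, 1.0]
opening: 0.001
gripper_force: 0.0
```

drive_tool(
  motion=[
    [[0,0,0],[0,0,0]],
    [[0,0,0],[0,0,0]],
    [[0,0,0],[0,0,0]],
    [[0,0,0],[0,0,0]],
    [[0,0,0],[0,0,0]],
    [[0,0,0],[0,0,0]],
    [[0,0,0],[0,0,0]],
    [[0,0,0],[0,0,0]],
    [[0,0,0],[0,0,0]],
    [[0,0,0],[0,0,0]],
  ],
)

```text
time_s: 3.95
tcp_pos: [0.5296, 0.3212, 0.125]
eef_rot: [0.177, 0.984, -0.0, -0.0]
wrist_force: [0.2, 0.2, 0.5]
opening: -0.003
gripper_force: 0.0
```

drive_tool(
  motion=[
    [[0,0,0],[0,0,0]],
    [[0,0,0],[0,0,0]],
    [[0,0,0],[0,0,0]],
    [[0,0,0],[0,0,0]],
    [[0,0,0],[0,0,0]],
    [[0,0,0],[0,0,0]],
    [[0,0,0],[0,0,0]],
    [[0,0,0],[0,0,0]],
    [[0,0,0],[0,0,0]],
    [[0,0,0],[0,0,0]],
  ],
)

```text
time_s: 4.78
tcp_pos: [0.5296, 0.3212, 0.125]
eef_rot: [0.177, 0.984, -0.0, 0.0]
wrist_force: [0.2, 0.2, 1.1]
opening: 0.005
gripper_force: 0.0
```

drive_tool(
  motion=[
    [[0,0,0],[0,0,0]],
    [[0,0,0],[0,0,0]],
    [[0,0,-10],[0,0,0]],
    [[0,0,-20],[0,0,0]],
    [[0,0,-25],[0,0,0]],
    [[0,0,-25],[0,0,0]],
    [[0,0,-25],[0,0,0]],
    [[0,0,-15],[0,0,0]],
    [[0,0,-5],[0,0,0]],
    [[0,0,0],[0,0,0]],
  ],
)

```text
time_s: 5.62
tcp_pos: [0.5302, 0.3216, 0.2521]
eef_rot: [0.178, 0.984, 0.001, 0.001]
wrist_force: [0.5, -0.1, -0.1]
opening: -0.001
gripper_force: 0.0
```

drive_tool(
  motion=[
    [[-5,-13,0],[0,0,0]],
    [[-10,-26,0],[0,0,0]],
    [[-12,-31,0],[0,0,0]],
    [[-12,-31,0],[0,0,0]],
    [[-12,-31,0],[0,0,0]],
    [[-12,-31,0],[0,0,0]],
    [[-12,-31,0],[0,0,0]],
    [[-12,-31,0],[0,0,0]],
    [[-12,-31,0],[0,0,0]],
    [[-12,-31,0],[0,0,0]],
  ],
)

```text
time_s: 6.45
tcp_pos: [0.5316, 0.0108, 0.2484]
eef_rot: [0.178, 0.984, -0.001, -0.002]
wrist_force: [1.0, -0.2, 0.6]
opening: -0.004
gripper_force: 0.0
```

drive_tool(
  motion=[
    [[-12,-31,0],[0,0,0]],
    [[-10,-25,0],[0,0,0]],
    [[-6,-13,0],[0,0,0]],
    [[0,0,0],[0,0,0]],
    [[0,0,0],[0,0,0]],
    [[0,0,0],[0,0,0]],
  ],
)

```text
time_s: 6.95
tcp_pos: [0.5347, -0.0601, 0.249]
eef_rot: [0.177, 0.984, 0.0, -0.001]
wrist_force: [-0.8, 0.2, -0.2]
opening: -0.001
gripper_force: 0.0
```

```bash
python3 -c "
from h import *;from station import robot
wrist(robot,'w3','red',.016,(.5367,-.0604),30)"
```

```text
expect px [326. 167.]
px [327.2 165. ] [315 153  25  25 483] world [ 0.5356 -0.0581  0.016 ]
range 0.36451405 expected 0.3655297924885731
tcp [ 0.5347 -0.0601  0.249 ] tool shift mm [ -0.7   2.2 233. ] (tips touch at dz-19)
```

View pics/w3.png

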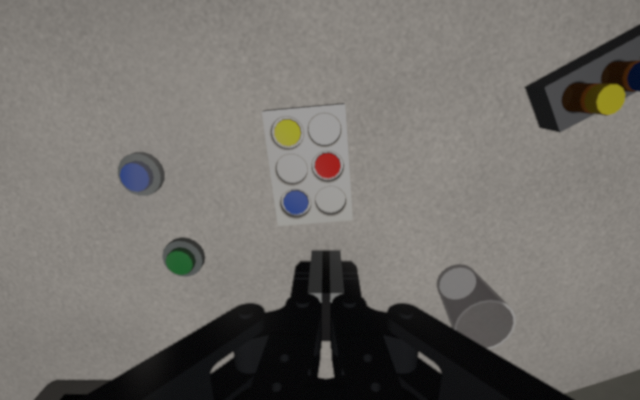

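The red disc is at (327,165), where expected, and the tool is within 2 mm of it. Descending 185 mm.

drive_tool(
  motion=[
    [[-1,1,10],[0,0,0]],
    [[0,0,20],[0,0,0]],
    [[0,0,27],[0,0,0]],
    [[0,0,27],[0,0,0]],
    [[0,0,27],[0,0,0]],
    [[0,0,27],[0,0,0]],
    [[0,0,25],[0,0,0]],
    [[0,0,15],[0,0,0]],
    [[0,0,7],[0,0,0]],
    [[0,0,0],[0,0,0]],
  ],
)

```text
time_s: 7.83
tcp_pos: [0.5354, -0.0593, 0.0629]
eef_rot: [0.177, 0.984, -0.0, -0.002]
wrist_force: [-0.6, -0.3, -0.3]
opening: -0.0
gripper_force: 0.0
```

drive_tool(
  motion=[
    [[0,0,0],[0,0,0]],
    [[0,0,0],[0,0,0]],
    [[0,0,0],[0,0,0]],
    [[0,0,0],[0,0,0]],
    [[0,0,0],[0,0,0]],
    [[0,0,0],[0,0,0]],
    [[0,0,0],[0,0,0]],
    [[0,0,0],[0,0,0]],
    [[0,0,0],[0,0,0]],
    [[0,0,0],[0,0,0]],
  ],
)

```text
time_s: 8.67
tcp_pos: [0.5367, -0.0603, 0.065]
eef_rot: [0.177, 0.984, 0.0, -0.0]
wrist_force: [0.0, -0.2, 0.6]
opening: -0.003
gripper_force: 0.0
```

drive_tool(
  motion=[
    [[0,0,0],[0,0,0]],
    [[0,0,0],[0,0,0]],
    [[0,0,0],[0,0,0]],
    [[0,0,0],[0,0,0]],
    [[0,0,0],[0,0,0]],
    [[0,0,0],[0,0,0]],
    [[0,0,0],[0,0,0]],
    [[0,0,0],[0,0,0]],
    [[0,0,0],[0,0,0]],
    [[0,0,0],[0,0,0]],
  ],
)

```text
time_s: 9.5
tcp_pos: [0.5368, -0.0603, 0.065]
eef_rot: [0.177, 0.984, 0.0, 0.0]
wrist_force: [-0.6, -0.6, -0.0]
opening: 0.003
gripper_force: 0.0
```

drive_tool(
  motion=[
    [[0,0,0],[0,0,0]],
    [[0,0,0],[0,0,0]],
    [[0,0,0],[0,0,0]],
    [[0,0,0],[0,0,0]],
    [[0,0,0],[0,0,0]],
    [[0,0,0],[0,0,0]],
    [[0,0,-10],[0,0,0]],
    [[0,0,-20],[0,0,0]],
    [[0,0,-27],[0,0,0]],
    [[0,0,-27],[0,0,0]],
  ],
)

```text
time_s: 10.33
tcp_pos: [0.5362, -0.0604, 0.1501]
eef_rot: [0.178, 0.984, -0.0, -0.001]
wrist_force: [0.2, -0.1, 0.6]
opening: -0.004
gripper_force: 0.0
```

drive_tool(
  motion=[
    [[0,0,-27],[0,0,0]],
    [[0,0,-20],[0,0,0]],
    [[0,0,-9],[0,0,0]],
    [[0,0,0],[0,0,0]],
    [[0,0,0],[0,0,0]],
  ],
)

```text
time_s: 10.75
tcp_pos: [0.5365, -0.0602, 0.2049]
eef_rot: [0.177, 0.984, 0.0, 0.0]
wrist_force: [0.2, 1.0, 0.4]
opening: -0.004
gripper_force: 0.0
```

drive_tool(
  motion=[
    [[-7,-10,0],[0,0,0]],
    [[-14,-21,0],[0,0,0]],
    [[-16,-24,0],[0,0,0]],
    [[-16,-24,0],[0,0,0]],
    [[-16,-24,0],[0,0,0]],
    [[-16,-24,0],[0,0,0]],
    [[-15,-23,0],[0,0,0]],
    [[-11,-17,0],[0,0,0]],
    [[-6,-9,0],[0,0,0]],
    [[0,0,0],[0,0,0]],
  ],
)

```text
time_s: 11.58
tcp_pos: [0.5836, -0.2697, 0.2032]
eef_rot: [0.18, 0.984, -0.001, -0.001]
wrist_force: [-0.2, 0.0, 0.1]
opening: -0.0
gripper_force: 0.0
```

drive_tool(
  motion=[
    [[0,0,15],[0,0,0]],
    [[0,0,25],[0,0,0]],
    [[0,0,25],[0,0,0]],
    [[0,0,15],[0,0,0]],
    [[0,0,0],[0,0,0]],
    [[0,0,0],[0,0,0]],
    [[0,0,0],[0,0,0]],
    [[0,0,0],[0,0,0]],
  ],
)

```text
time_s: 12.25
tcp_pos: [0.5858, -0.266, 0.1265]
eef_rot: [0.177, 0.984, -0.0, 0.001]
wrist_force: [0.7, 0.6, -0.2]
opening: 0.001
gripper_force: 0.0
```

```bash
python3 -c "
from h import *;from station import robot
wrist(robot,'w4','green',.022,(.5845,-.266),60)"
```

```text
expect px [324. 203.]
px [331.9 199.1] [ 314  180   35   41 1011] world [ 0.5833 -0.2598  0.022 ]
range 0.24141224 expected 0.2421375905200266
tcp [ 0.5858 -0.266   0.1265] tool shift mm [  4.7   4.9 104.5] (tips touch at dz-19)
```

View pics/w4.png

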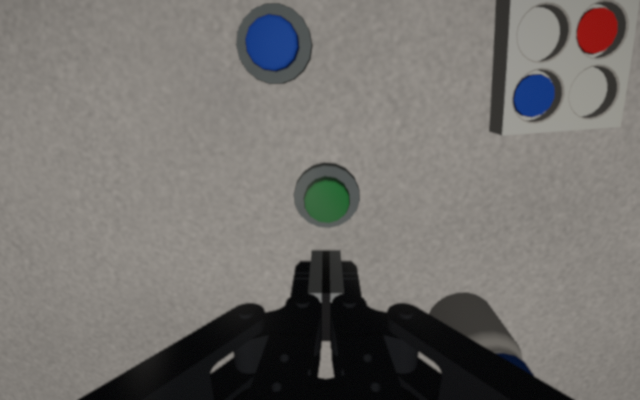

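The green button spans columns 303–350, centre about (326,200). The mask lost its dark left side, so the true offset is about 1–2 mm. The blue button is well away at (272,42).

drive_tool(
  motion=[
    [[1,1,10],[0,0,0]],
    [[0,0,20],[0,0,0]],
    [[0,0,20],[0,0,0]],
    [[0,0,15],[0,0,0]],
    [[0,0,8],[0,0,0]],
    [[0,0,4],[0,0,0]],
    [[0,0,0],[0,0,0]],
    [[0,0,0],[0,0,0]],
    [[0,0,0],[0,0,0]],
    [[0,0,0],[0,0,0]],
  ],
)

```text
time_s: 13.13
tcp_pos: [0.585, -0.2651, 0.049]
eef_rot: [0.178, 0.984, -0.0, 0.001]
wrist_force: [0.1, -0.4, -0.2]
opening: -0.001
gripper_force: 0.0
```

drive_tool(
  motion=[
    [[0,0,2],[0,0,0]],
    [[0,0,2],[0,0,0]],
    [[0,0,2],[0,0,0]],
    [[0,0,2],[0,0,0]],
    [[0,0,2],[0,0,0]],
    [[0,0,2],[0,0,0]],
    [[0,0,1],[0,0,0]],
    [[0,0,0],[0,0,0]],
    [[0,0,0],[0,0,0]],
    [[0,0,0],[0,0,0]],
  ],
)

```text
time_s: 13.97
tcp_pos: [0.5844, -0.2648, 0.0352]
eef_rot: [0.177, 0.984, 0.0, 0.0]
wrist_force: [-1.2, 1.4, 4.3]
opening: -0.006
gripper_force: 2.3
```

Force is 4.3 N, so the button is nearly down. I'll press a little further until the force climbs past 5 N against the stop.

drive_tool(
  motion=[
    [[0,0,1],[0,0,0]],
    [[0,0,1],[0,0,0]],
    [[0,0,0],[0,0,0]],
    [[0,0,0],[0,0,0]],
    [[0,0,0],[0,0,0]],
    [[0,0,0],[0,0,0]],
  ],
)

```text
time_s: 14.47
tcp_pos: [0.5844, -0.2648, 0.0347]
eef_rot: [0.177, 0.984, 0.0, 0.0]
wrist_force: [-5.4, 2.0, 15.7]
opening: 0.003
gripper_force: 7.6
```

At 15.7 N with the tool stopped, the button is on its stop. Releasing.

drive_tool(
  motion=[
    [[0,0,-3],[0,0,0]],
    [[0,0,-5],[0,0,0]],
    [[0,0,-10],[0,0,0]],
    [[0,0,-20],[0,0,0]],
    [[0,0,-25],[0,0,0]],
    [[0,0,-25],[0,0,0]],
    [[0,0,-20],[0,0,0]],
    [[0,0,-10],[0,0,0]],
    [[0,0,0],[0,0,0]],
    [[0,0,0],[0,0,0]],
  ],
)

```text
time_s: 15.3
tcp_pos: [0.5841, -0.2646, 0.1508]
eef_rot: [0.177, 0.984, 0.0, 0.0]
wrist_force: [0.0, 1.0, -0.2]
opening: -0.001
gripper_force: 0.0
```

```bash
python3 -c "
from h import *;from station import robot
wrist(robot,'w5','green',.022,(.584,-.265),60)"
```

```text
expect px [325. 195.]
px [330.1 190.6] [313 174  33  37 849] world [ 0.5824 -0.2597  0.022 ]
range 0.26561508 expected 0.2656194671366577
tcp [ 0.5841 -0.2646  0.1508] tool shift mm [  3.4   4.  128.8] (tips touch at dz-19)
```

View pics/w5.png

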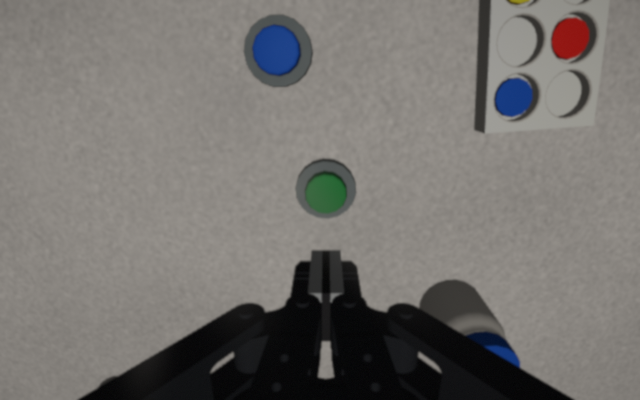

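The green button at (325,192) is back up: its measured range matches 22 mm height. Everything else is undisturbed and the tool is clear.

```bash
python3 -c "
from station import robot
print(robot.sign_off())"
```

```text
the job is handed in; nothing more can be done
None
```

I pointed at the red-capped vial and then the red-disc well, each from about 25 mm above for just over two seconds, then pressed the green button onto its stop (15.7 N) and saw it back up; the job took about 15 s and is handed in, with no verdict returned.

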